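# Time a sprung pulley and lock it with its pin

## Robot

A 6-joint arm with a two-finger parallel gripper is mounted at the origin on a cart in front of the work surface, level with it; the furniture and walls round the work are solid. World frame = base frame: x ahead of the robot, y to its left, z up, the work surface at z = 0. Lengths are in mm, angles in rad, forces in N, time in s.
With the tool pointing down it reaches from about 275 to 1000 mm from the base axis. Payload 8.4 kg.
Tool frame: the origin (TCP) lies between the finger pads; the fingertips stand 22 mm ahead of it and the grasp point (between the pads) lies 3 mm ahead of it; z points along the fingers, y is the line along which they close (so a half turn about z gives the same grasp; the last joint's range is limited). The gripper opens to 85 mm and grips with 20 to 120 N. Pads are 22 mm wide; open, the fingers measure 114 mm over their backs; the gripper's body (76 mm by 85 mm) begins 54 mm behind the grasp point. The pads swing forward as they close: fully open they stand 13 mm farther back than shut.
Start: joints at [1.163, 0.353, 1.633, -0, 1.155, -0.002], TCP at [246.72, 574.245, 253.281] pointing down, gripper open.
Joint ranges: [-2.63, 2.63], [-0.92, 2.1], [0.06, 2.66], [-1.3, 4.44], [0, 2.69], [-3.02, 3.02]. Speed limits (rad/s): [2.22, 2.22, 2.79, 3.14, 3.14, 3.14].

## Interface

Orientations are given as [roll, pitch, yaw] about the fixed x, y, z axes, in that order (R = Rz(yaw) Ry(pitch) Rx(roll)).
In Python, from rig import r, grab_frame gives the robot as it stands.
- The arm moves only by the shell command python3 -m inch 'ROWS' [FORCE]. ROWS is JSON, a list of rows, each a list of 7 numbers: the turn, a rotation vector about the tool's x, y, z as a fraction of full scale, then the shift along the tool's x, y, z as a fraction of full scale, then the closure, from 0 (fully open) to 1 (shut). In form: [[rx, ry, rz, dx, dy, dz, fingers], ...]. A call has 1 to 8 rows; each row shifts and turns the commanded pose from where the row before left it, along the tool's axes as they then stand; what a row does not reach is not made up. Full scale, the value 1, is 2.5 cm for a shift and pi rad for a turn. A row lasts 1/12 s, in which the tool goes at most 41.7 mm and 7.16 degrees, less where a joint would pass 70% of its speed; a pose out of reach is approached as far as the arm can. A call with a number of a shift or a turn outside -1 to 1 is refused whole. A call with a gripper value outside its range is refused whole. The fingers move at their own pace and stop on an object; FORCE is the grip in N (left out, the last holds). Time passes only in rows, so rows that do not move let the fingers close. It gives the time, the measured TCP pose, the force, the opening and the grip force at its end, in the units of the state.
- r.sense(): the state, without advancing time (a new reading comes with each control period).
- grab_frame(name): name is "side" or "top" or "wrist"; returns a dict with "pixels" (400x640x3 uint8, red, green, blue), "z_map" (400x640 float32, mm along the optical axis (not along the pixel's ray), 0 where there is no reading), "vertical_fov" (degrees; the focal length in pixels is half the picture's height over the tangent of half this angle, whatever the lens; pixels are square), "cx", "cy" (the principal point, pixels), "dist" ([k1, k2, p1, p2, k3] as OpenCV has them; the pictures are not rectified), "cam_to_world" (4x4, takes a point from camera to world coordinates). Camera axes: x right, y down, z forward; pixel columns grow to the right and rows downward; lengths in mm; the calibration is good to about 2 mm. A picture is of the moment at which its call begins.
- r.sign_off(): hands the job in; it is judged then, once.
The state is a dict: "clock": time; "qpos": joint angles; "qvel": joint speeds; "joint_efforts": joint torques, N m; "eef_pos": TCP position; "tcp_rot": TCP orientation; "contact_force": force on the tool from outside, world axes, zero at the start; "wrist_torque": the same for the moment, N m; "opening": opening from 0.0 (shut) to 1.0 (fully open); "grasp_force": force on a finger pad.
Only numpy, scipy, OpenCV 4.12 (cv2) and the standard library are available. Lean on these libraries where they do the work, as an engineer would, in place of code of your own. Each camera call takes 0.05 s, during which the arm holds its last target. There are 200 camera calls.

## Task

Set up the sprung timing pulley for its belt: put the steel timing pin into the upright guide of the bracket, gently, so that it stands on the pulley's web, then turn the pulley by its rim, counter-clockwise seen from above, until its engraved mark faces the fixed pointer and the pin drops home into the timing hole. Stop as soon as the pin has dropped, without forcing the pulley against it, and let go: the pin alone must hold the pulley. Leave the other things on the table alone.

Things in the scene. Friction and masses are not known exactly. Their poses are not given: they have to be found in the camera images.
- axis (a point): Centre of the aluminium pulley on its vertical axis, level with its rim's top, 56 mm above the table. The pulley is a dish: upright rim wall 10 mm thick (inner radius 73, outer 83 mm), 32 mm deep inside down to the flat web; outside, the upper 26 mm is smooth, belt teeth below. Pinch the rim wall from above, one finger inside, one outside, on the side away from the bracket.
- pulley: The pulley's hub and web (web top 24 mm above the table); origin on the axis, 14 mm above the table. The rim is slack on it: it turns freely by an unknown 0 to 0.4 rad, then takes the web along, against a spring and friction: 0 to 3 N at the rim at first, 7 N near the pointer. Let go, the web turns back: turn it in one grasp (web 0.5 to 0.85 rad). A sharp rise of force: the pin blocks it.
- mark (a point): The engraved mark, a dark radial line 4 mm wide and 24 mm long on the pulley's web, at its outer edge. This point is on the web's top, 64 mm from the axis; it turns with the web, not with the slack rim.
- pointer (a point): Tip of the fixed steel pointer, which reaches over the rim (64 to 66 mm high) and down to just above the web, 66 mm from the axis, 30 mm above the table. Its y axis points level away from the axis, x clockwise, z up. The mark faces it when mark, tip and axis are in line from above. The pin drops with the mark 0 to 0.1 rad past it; let go, the spring brings the mark back to the pointer.
- fixture: Dark base plate 226 x 226 x 8 mm fixed to the table, with pulley, pointer post and bracket. Origin at table height on the pulley's axis; +x points to the bracket post (110 mm away, 72 mm high), +y to the pointer. The bracket arm reaches inwards from the post over the rim, 60 to 72 mm above the table.
- guide (a point): Centre of the top mouth of the pin guide, 72 mm above the table, 52 mm from the pulley's axis towards the bracket post: a fixed steel block 24 x 24 mm with an upright 12 mm bore (mouth chamfered 2 mm all round), open below, 6 mm above the web. The web's single timing hole, 11.2 mm wide, comes under it when the mark faces the pointer.
- pin_knob (a point): Middle of the knob of the steel timing pin: the knob is round, 22 mm in diameter, 30 mm high, on a round shank 10 mm in diameter and 60 mm long with a tapered foot. This point is 75 mm above the foot. In the guide, standing on the web, it is 27 mm above guide; when dropped home (the knob sitting on the guide) 15 mm above guide.
- pin: The same timing pin, about 90 g; origin at its foot, z along the shank. It starts upright and loose in the rest block, foot 10 mm above the table, knob's underside 70 mm above it: lift it 40 mm to clear.
- pin_rest: Fixed light wooden block 56 x 56 x 45 mm with an upright hole 12 mm wide and 35 mm deep, in which the pin stands at first. Origin at the centre of its underside.
- oil_bottle: Small oil bottle with spout, 45 x 45 x 138 mm, standing; bystander. Origin at the centre of its underside.
- spanner: Open spanner 208 mm long lying on the table; bystander. Origin at the centre of its underside.
- card_pack: Banded pack of cards 56 x 86 x 23 mm; bystander. Origin at the centre of its underside.
- glue_stick: Glue stick 24 mm in diameter, 86 mm high, standing; bystander. Origin at the centre of its underside.

How it is judged:
By the outcome, as a careful person would: the job done as asked, in the order asked, and still so for the second after the job is handed in, with the robot touching nothing.
It also fails if it takes over 69 s, if anything falls off the work surface, if the arm or the gripper's body presses on something with over 40 N, if the wrist force passes 120 N, or if a joint passes its speed limit or range.

## Working session

There is one attempt and no reset: what is moved stays moved. The work goes in short steps, Python scripts to look and compute and a shell command to move; the robot and the scene stay as the last step left them, time stands still between calls to the robot, and variables do not carry over. Pictures are saved under pics/ and viewed, at most 10 in all, crops included, and the job is handed in when it is done.

```bash
ls; mkdir -p pics
cat > h.py <<'E'
import numpy as np, cv2
from rig import r, grab_frame
def K(f):
    fl=200/np.tan(np.radians(f["vertical_fov"])/2)
    return np.array([[fl,0,f["cx"]],[0,fl,f["cy"]],[0,0,1]])
def ray(f,u,v):
    p=cv2.undistortPoints(np.array([[[u,v]]],float),K(f),np.array(f["dist"],float))[0,0]
    T=np.array(f["cam_to_world"]); return T[:3,3],T[:3,:3]@np.array([p[0],p[1],1])
def plane(f,u,v,z):
    o,d=ray(f,u,v); return o+d*(z-o[2])/d[2]
def depthpt(f,u,v):
    o,d=ray(f,u,v); return o+d*f["z_map"][int(round(v)),int(round(u))]
def cloud(f):
    T=np.array(f["cam_to_world"]); vv,uu=np.mgrid[:400,:640]
    p=cv2.undistortPoints(np.stack([uu,vv],-1).reshape(-1,1,2).astype(float),K(f),np.array(f["dist"],float)).reshape(400,640,2)
    z=f["z_map"][...,None]; return np.concatenate([p*z,z],-1)@T[:3,:3].T+T[:3,3]
def proj(f,P):
    T=np.linalg.inv(np.array(f["cam_to_world"])); 
    return cv2.projectPoints(np.array(P,float).reshape(-1,1,3),cv2.Rodrigues(T[:3,:3])[0],T[:3,3],K(f),np.array(f["dist"],float))[0].reshape(-1,2)
def save(f,n): cv2.imwrite(n,f["pixels"][...,::-1])
E
python3 - <<'E'
from h import *
import pickle
a=[]
for n in("top","side"):
    f=grab_frame(n); save(f,f"pics/{n}0.png"); pickle.dump(f,open(n+"0.pkl","wb")); print(n,f["vertical_fov"],f["cx"],f["cy"],np.round(f["cam_to_world"],2).tolist())
s=r.sense(); print(s)
E
```

```text
pics
top 43.43209370917134 317.4176748038038 194.52001017887275 [[-0.02, -0.99, 0.15, 355.44], [-1.0, 0.02, 0.01, 37.01], [-0.01, -0.15, -0.99, 1599.88], [0.0, 0.0, 0.0, 1.0]]
side 51.277725293633715 317.6516325617658 201.20377837747108 [[0.86, -0.22, 0.46, 107.7], [-0.5, -0.39, 0.77, -779.81], [0.01, -0.89, -0.45, 559.44], [0.0, 0.0, 0.0, 1.0]]
{'clock': 0.1, 'qpos': array([ 1.16262034e+00,  3.53564095e-01,  1.63406474e+00, -2.56090387e-05,
        1.15518722e+00, -2.39815340e-03]), 'qvel': array([ 1.67116456e-03, -1.08543841e-03, -7.13125233e-04, -7.56727144e-04,
        4.28672071e-05,  7.06580172e-04]), 'joint_efforts': array([-2.85464812e-04, -6.06353545e+01, -3.42816854e+01, -2.34058070e-04,
        4.00182966e-03, -5.39514451e-05]), 'eef_pos': array([246.5562511 , 573.87927842, 252.64384489]), 'tcp_rot': array([-3.14036921e+00,  2.04823340e-05,  2.73582519e+00]), 'contact_force': array([-0.26107279, -0.31277092,  0.39847684]), 'wrist_torque': array([ 0.08211615, -0.00526164, -0.05272726]), 'grasp_force': 0.0, 'opening': 0.9991762882014342}
```

View pics/top0.png

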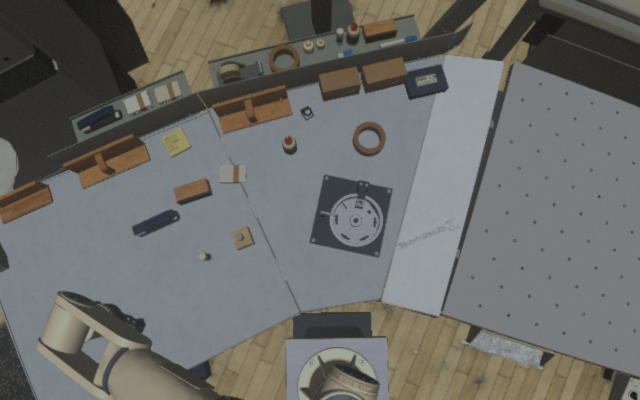

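View pics/side0.png

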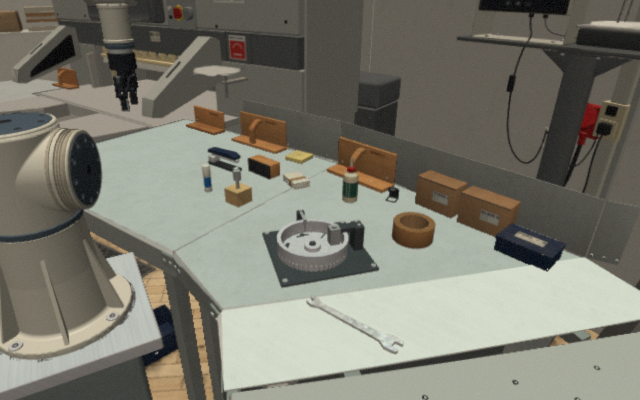

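The top view shows the fixture near (351,216), with the bracket at (362,190) and the pointer at (325,214). The pin rest is near (242,238). The side view agrees, with the pin at (238,185). I'll compute positions next.

Run:
```python
from h import *
import pickle
f=pickle.load(open("top0.pkl","rb")); g=pickle.load(open("side0.pkl","rb"))
C=cloud(f); x,y,z=C[...,0],C[...,1],C[...,2]
img=f["pixels"].astype(int)
# dark plate
m=((img.max(2)<85)).astype(np.uint8); m[:165]=0;m[265:]=0;m[:,:300]=0;m[:,400:]=0
m=cv2.morphologyEx(m,cv2.MORPH_OPEN,np.ones((2,2)))
cs=max(cv2.findContours(m,0,1)[0],key=cv2.contourArea); 
P=np.array([plane(f,u,v,8)[:2] for u,v in cs[:,0]],np.float32); rc=cv2.minAreaRect(P); print("plate",rc)
# pin & block from both depth
for n,F,(u0,u1,v0,v1) in(("top",f,(225,262,222,256)),("side",g,(222,258,160,212))):
    c=cloud(F)[v0:v1,u0:u1].reshape(-1,3)
    for a,b in((39,50),(75,95),(96,104)):
        q=c[(c[:,2]>a)&(c[:,2]<b)]; print(n,a,b,len(q),q.mean(0) if len(q) else '', (q.min(0),q.max(0)) if len(q) else '')
for n,F,(u0,u1,v0,v1) in(("top",f,(305,395,170,255)),("side",g,(260,380,200,290))):
    c=cloud(F)[v0:v1,u0:u1].reshape(-1,3)
    for a,b in((50,58),(67,76)):
        q=c[(c[:,2]>a)&(c[:,2]<b)]; print(n,a,b,len(q),q.mean(0),q.min(0),q.max(0))
cv2.imwrite("pics/crop.png",cv2.resize(f["pixels"][165:265,300:400,::-1],None,fx=5.5,fy=5.5,interpolation=cv2.INTER_CUBIC))
```

```text
plate ((532.8229370117188, -58.387847900390625), (223.45639038085938, 228.4163360595703), 76.71047973632812)
top 39 50 249 [465.5830934  287.40332458  44.42723588] (array([431.42800557, 255.62839646,  39.01789206]), array([499.56129551, 324.91342275,  49.94540145]))
top 75 95 12 [465.34089145 288.386171    89.58226394] (array([456.86569265, 279.813017  ,  76.0468808 ]), array([477.58293025, 297.82280787,  94.7682467 ]))
top 96 104 37 [465.74808824 289.58643866  99.29245847] (array([455.6246208 , 278.58195998,  96.30207211]), array([476.91391291, 299.71560207, 103.27133249]))
side 39 50 241 [482.85115925 314.97100803  44.47018156] (array([431.5706027 , 250.7344989 ,  39.11906175]), array([598.57452745, 522.25291694,  49.36311796]))
side 75 95 56 [464.84916598 281.08611376  85.2993868 ] (array([455.21951465, 274.83608285,  75.02301361]), array([478.54463577, 289.86463243,  94.56648295]))
side 96 104 28 [465.38664258 286.24996888  99.67463749] (array([455.9167425 , 276.51990245,  96.37386442]), array([474.59201837, 300.58214768, 102.98077883]))
top 50 58 349 [511.82811012 -66.64770102  54.57485815] [ 432.39575521 -149.33368804   50.00954772] [634.81106492  43.10691341  57.98925056]
top 67 76 211 [590.22810903 -71.8996676   71.2380819 ] [ 528.28637332 -110.69484351   67.02734338] [635.78570836  42.97185484  75.91353451]
side 50 58 763 [511.77851208 -75.96566591  54.97257522] [ 432.12496974 -152.36645446   50.00295895] [629.02158582  47.91717476  57.99709888]
side 67 76 281 [589.00923887 -81.45940853  71.57540757] [ 527.47475067 -113.95705288   67.03280353] [634.993853    38.97674508  75.52936453]
```

View pics/crop.png

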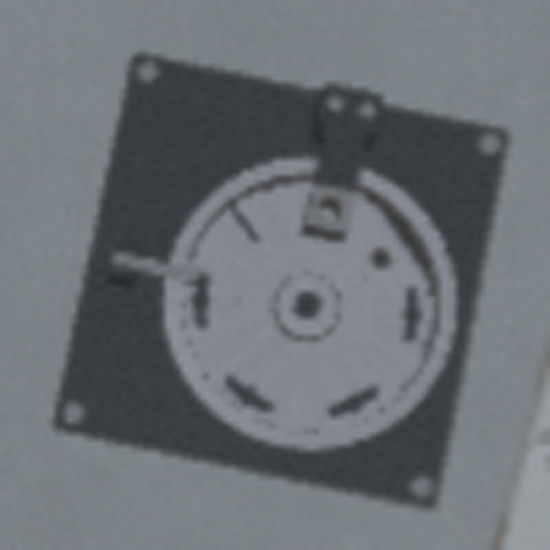

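The crop shows the mark at crop pixel (245,222), the pointer tip near (205,270), the guide at (328,210), the timing hole at (380,258) and the axis at (308,305). About 0.6 rad of CCW web turn is needed. I'll approach the pin first.

```bash
cat >> h.py <<'E'
def plan(t,yaw=None):
    from scipy.spatial.transform import Rotation as Ro
    s=r.sense(); R=Ro.from_euler('xyz',s["tcp_rot"]).as_matrix(); d=R.T@(np.array(t)-s["eef_pos"])
    print("tool mm",d.round(1),"units",(d/25).round(3), "yaw",s["tcp_rot"][2].round(3),"pos",s["eef_pos"].round(1),"t",round(s["clock"],2))
E
R='[0,0,0,-0.9,-0.5,0.15,0]'
python3 -m inch '[[0,0,0,-0.9,-0.5,0.15,0],[0,0,0,-0.9,-0.5,0.15,0],[0,0,0,-0.9,-0.5,0.15,0],[0,0,0,-0.9,-0.5,0.15,0],[0,0,0,-0.9,-0.5,0.15,0],[0,0,0,-0.9,-0.5,0.15,0],[0,0,0,-0.9,-0.5,0.15,0]]'
python3 -m inch '[[0,0,0,-0.9,-0.5,0.15,0],[0,0,0,-0.9,-0.5,0.15,0],[0,0,0,-0.9,-0.5,0.15,0],[0,0,0,-0.9,-0.5,0.15,0],[0,0,0,-0.9,-0.5,0.15,0],[0,0,0,-0.9,-0.5,0.15,0],[0,0,0,0,0,0,0],[0,0,0,0,0,0,0]]'
python3 - <<'E'
from h import *
f=grab_frame("wrist"); save(f,"pics/w1.png")
T=np.array(f["cam_to_world"]); print(f["vertical_fov"],T.round(2).tolist())
plan([465.7,288.5,200])
print(proj(f,[[465.7,288.5,100],[465.7,288.5,45]]))
E
```

```text
clock: 0.68
eef_pos: [357.3, 430.5, 226.6]
tcp_rot: [-3.141, -0.0, 2.736]
contact_force: [0.5, 0.8, 0.9]
opening: 0.999
grasp_force: 0.0
clock: 1.35
eef_pos: [451.6, 308.5, 204.1]
tcp_rot: [-3.141, -0.001, 2.733]
contact_force: [0.2, 0.3, 0.6]
opening: 0.996
grasp_force: 0.0
63.109643973057366 [[0.4, 0.88, 0.27, 382.32], [0.92, -0.38, -0.12, 338.02], [-0.0, 0.29, -0.96, 326.18], [0.0, 0.0, 0.0, 1.0]]
tool mm [-21.5 -13.4   4.3] units [-0.861 -0.535  0.172] yaw 2.734 pos [451.2 309.3 204.3] t 1.4
[[309.81627065 240.27240183]
 [312.72121602 216.58102115]]
```

View pics/w1.png

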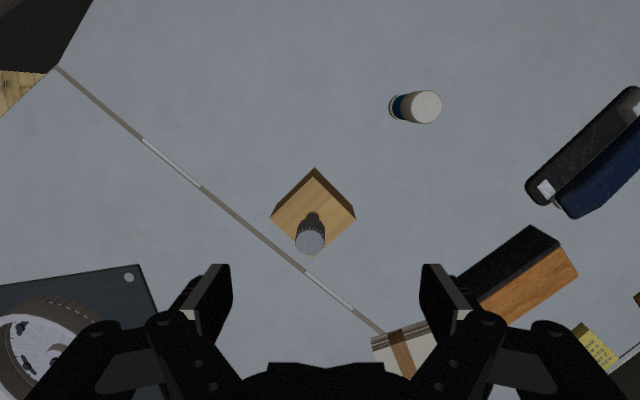

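The knob top is at (310,241), against a prediction of (310,240), so the pin position is good to about 1 mm. I'll centre on it, descend and grip.

```bash
python3 -m inch '[[0,0,0,-0.86,-0.53,0,0],[0,0,0,0,0,0.75,0],[0,0,0,0,0,0.75,0],[0,0,0,0,0,0.75,0],[0,0,0,0,0,0.75,0],[0,0,0,0,0,0.75,0],[0,0,0,0,0,0.72,0],[0,0,0,0,0,0,0]]' 40
python3 -m inch '[[0,0,0,0,0,0,1],[0,0,0,0,0,0,1],[0,0,0,0,0,0,1],[0,0,0,0,0,0,1],[0,0,0,0,0,0,1],[0,0,0,0,0,0,1],[0,0,0,0,0,0,1],[0,0,0,0,0,0,1]]' 40
```

```text
clock: 2.07
eef_pos: [463.4, 288.8, 89.9]
tcp_rot: [-3.138, -0.003, 2.737]
contact_force: [-0.3, -0.4, 0.3]
opening: 1.003
grasp_force: 0.0
clock: 2.73
eef_pos: [466.4, 289.0, 93.7]
tcp_rot: [3.141, 0.001, 2.736]
contact_force: [-0.5, -0.6, 6.8]
opening: 0.238
grasp_force: 38.8
```

```bash
python3 -m inch '[[0,0,0,0,0,-0.4,1],[0,0,0,0,0,-0.5,1],[0,0,0,0,0,-0.7,1],[0,0,0,0,0,-0.8,1],[0,0,0,0,0,-0.8,1],[0,0,0,0,0,-0.8,1],[0,0,0,0,0,0,1]]'
python3 - <<'E'
from h import *
import pickle
f=pickle.load(open("top0.pkl","rb"))
for n,(a,b),z in(("guide",(328,210),72),("axis",(308,305),30),("mark",(245,222),24),("hole",(380,258),24),("rimC",(312,304),56),("tip",(205,270),30)):
    print(n,plane(f,300+(a+.5)/5.5-.5,165+(b+.5)/5.5-.5,z).round(1))
plan([583,-70,190])
E
```

```text
clock: 3.32
eef_pos: [467.6, 289.8, 197.2]
tcp_rot: [3.137, 0.004, 2.736]
contact_force: [0.7, 1.1, -1.9]
opening: 0.241
grasp_force: 39.4
guide [564.1 -78.2  72. ]
axis [515.4 -68.2  30. ]
mark [564.8 -33.9  24. ]
hole [ 542.2 -110.9   24. ]
rimC [513.3 -68.7  56. ]
tip [536.8  -9.9  30. ]
tool mm [-248.1 -285.1    6.6] units [ -9.923 -11.403   0.265] yaw 2.736 pos [467.6 289.8 197.2] t 3.32
```

```bash
python3 -m inch '[[0,0,0,-0.3,-0.5,0,1],[0,0,0,-0.5,-0.86,0,1],[0,0,0,-0.5,-0.86,0,1],[0,0,0,-0.5,-0.86,0,1],[0,0,0,-0.5,-0.86,0,1],[0,0,0,-0.5,-0.86,0,1],[0,0,0,-0.5,-0.86,0,1],[0,0,0,-0.5,-0.86,0,1]]'
python3 -m inch '[[0,0,0,-0.5,-0.86,0,1],[0,0,0,-0.5,-0.86,0,1],[0,0,0,-0.5,-0.86,0,1],[0,0,0,-0.5,-0.86,0,1],[0,0,0,-0.5,-0.86,0,1],[0,0,0,-0.5,-0.86,0,1],[0,0,0,-0.3,-0.86,0,1],[0,0,0,0,0,0,1]]'
python3 -m inch '[[0,0,0,0,0,0,1],[0,0,0,0,0,0,1],[0,0,0,0,0,0,1]]'
python3 - <<'E'
from h import *
import pickle
f=grab_frame("wrist"); save(f,"pics/w2.png"); pickle.dump(f,open("w2.pkl","wb"))
plan([564,-78,190]); print(r.sense()["contact_force"],r.sense()["tcp_rot"])
E
```

```text
clock: 3.98
eef_pos: [487.7, 99.5, 191.8]
tcp_rot: [-3.14, -0.001, 2.736]
contact_force: [0.2, -0.7, -1.1]
opening: 0.237
grasp_force: 39.4
clock: 4.65
eef_pos: [503.9, -72.9, 191.8]
tcp_rot: [-3.14, -0.001, 2.734]
contact_force: [-0.6, 0.2, -1.1]
opening: 0.243
grasp_force: 39.5
clock: 4.9
eef_pos: [504.7, -68.7, 192.4]
tcp_rot: [-3.142, -0.001, 2.736]
contact_force: [0.1, 0.5, -1.2]
opening: 0.239
grasp_force: 39.5
tool mm [-58.1  14.7   2.4] units [-2.323  0.586  0.098] yaw 2.737 pos [504.8 -68.6 192.5] t 4.95
[ 0.64218122  0.38520466 -0.57166662] [-3.14156811e+00 -6.78041126e-04  2.73664621e+00]
```

View pics/w2.png

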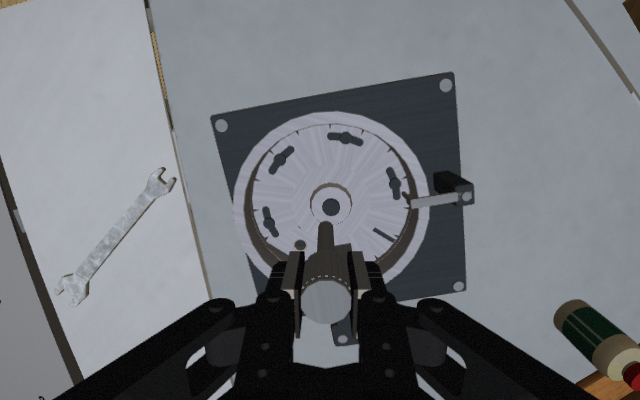

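The view shows the axis at (331,207), plate screws at (222,125), (446,86) and (459,286), the pointer tip at (408,204) and the mark at (388,238). The held pin hides the guide. I'll get axis and yaw from the screws and rim.

Run:
```python
from h import *
import pickle
def blob(f,u,v,w,up=None):
    g=cv2.cvtColor(f["pixels"],cv2.COLOR_RGB2GRAY).astype(float)[v-w:v+w+1,u-w:u+w+1]
    t=np.median(g); m=np.clip(g-t-25,0,None); yy,xx=np.mgrid[-w:w+1,-w:w+1]
    return u+(m*xx).sum()/m.sum(), v+(m*yy).sum()/m.sum()
f=pickle.load(open("w2.pkl","rb")); t=pickle.load(open("top0.pkl","rb"))
B=[plane(f,*blob(f,*p,9),9)[:2] for p in((222,125),(446,86),(459,286))]
T=[plane(t,*blob(t,int(300+a/5.5),int(165+b/5.5),3),9)[:2] for a,b in((147,70),(490,143),(72,412),(422,486))]
print("wrist",np.round(B,1),"diag mid",(B[0]+B[2])/2); print("top",np.round(T,1),np.mean(T,0))
for b in (B[1]-B[0],B[2]-B[1]): print(np.linalg.norm(b),np.degrees(np.arctan2(b[1],b[0])))
for i,j in((0,1),(2,3),(2,0),(3,1)): b=T[j]-T[i]; print("top",np.linalg.norm(b),np.degrees(np.arctan2(b[1],b[0])))
# rim outer: cloud points at height ~56
for n,F in(("w",f),("t",t)):
    c=cloud(F).reshape(-1,3); q=c[(abs(c[:,2]-56)<3)&(np.hypot(c[:,0]-514,c[:,1]+68)<95)&(np.hypot(c[:,0]-514,c[:,1]+68)>60)]
    A=np.c_[2*q[:,:2],np.ones(len(q))]; s=np.linalg.lstsq(A,(q[:,:2]**2).sum(1),rcond=None)[0]; print(n,"rim centre",s[:2],len(q))
print("hub",plane(f,331,207,30),"mark",plane(f,388,238,24),"tip",plane(f,408,204,30))
s=r.sense()["eef_pos"]; print("proj foot at 108",proj(f,[[s[0],s[1],108],[s[0],s[1],197.5]]))
c=cloud(f); q=c[285:315,315:340].reshape(-1,3); print("knobtop",q[q[:,2]>150].mean(0),np.percentile(q[:,2],[50,90]))
q=c[222:250,318:332].reshape(-1,3); q=q[(q[:,2]>85)&(q[:,2]<170)]; print("shank",q[q[:,2]<125].mean(0) if len(q) else 0,len(q),q[:,2].min())
```

```text
wrist [[ 411.5 -134.9]
 [ 459.    67.5]
 [ 667.9   22.3]] diag mid [539.67855694 -56.28531153]
top [[ 667.1   21.9]
 [ 605.5 -186.7]
 [ 459.    68.7]
 [ 411.5 -131.4]] [535.76402197 -56.8767883 ]
207.86111839978173 76.80056435301721
213.72495927498898 -12.198265279930192
top 217.5144723636894 -106.45401857935124
top 205.59317896241936 -103.35917154887515
top 213.2916161275415 -12.667436243914224
top 201.73483846879506 -15.924412630636692
w rim centre [514.59965582 -69.23110974] 5329
t rim centre [513.83786692 -67.79624322] 291
hub [517.91438253 -70.03020828  30.        ] mark [570.16565837 -32.34084133  24.        ] tip [543.06931961  -4.11310232  30.        ]
proj foot at 108 [[327.08043421 223.35441326]
 [327.72742156 297.55570147]]
knobtop [504.13031811 -68.62011413 199.9958836 ] [199.99967371 200.73739608]
shank [501.26399041 -68.82501996 119.62436296] 383 112.91794851775555
```

```bash
python3 -m inch '[[0,0,0,-0.4,-0.4,0,1],[0,0,0,-0.4,-0.4,0,1],[0,0,0,-0.4,-0.4,0,1],[0,0,0,-0.2,-0.4,0,1],[0,0,0,0,0,0,1],[0,0,0,0,0,0,1],[0,0,0,0,0,0,1]]'
python3 - <<'E'
from h import *
import pickle
f=grab_frame("wrist"); pickle.dump(f,open("w3.pkl","wb"))
p=proj(f,[[565,-79,72]])[0]; print(p); plan([565,-79,190])
u,v=[int(x)-40 for x in p]; print(u,v)
cv2.imwrite("pics/w3.png",cv2.resize(f["pixels"][max(v,0):v+90,u:u+90,::-1],None,fx=6,fy=6,interpolation=cv2.INTER_CUBIC))
E
```

```text
clock: 5.53
eef_pos: [521.2, -120.0, 192.6]
tcp_rot: [3.141, -0.001, 2.735]
contact_force: [0.0, -0.2, -1.2]
opening: 0.242
grasp_force: 39.5
[394.97462371 235.7063853 ]
tool mm [-24.1  54.8   2.6] units [-0.965  2.191  0.105] yaw 2.735 pos [ 521.2 -119.8  192.6] t 5.58
354 195
```

View pics/w3.png

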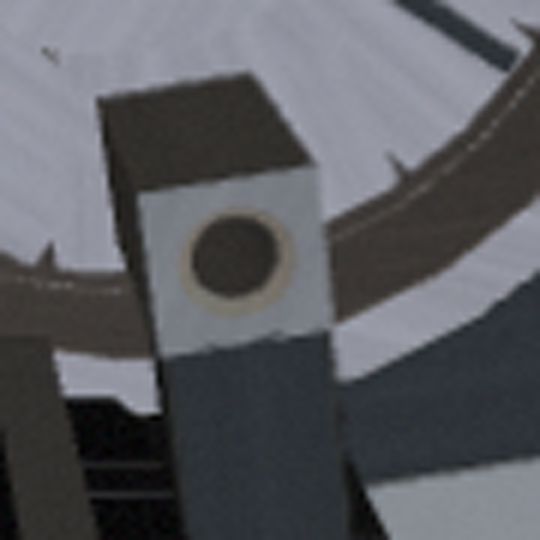

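The chamfer ring is centred at crop (239,261), full image about (393.4,238.1). That pins down the guide position.

Run:
```python
from h import *
import pickle
f=pickle.load(open("w3.pkl","rb"))
G=plane(f,393.4,238.1,72); print(G, cloud(f)[225:252,380:410,2][::6,::8].round(0)); plan([G[0],G[1],190])
# knob & shank horizontal offsets in this frame
c=cloud(f); s=r.sense()["eef_pos"]
k=c.reshape(-1,3); k=k[(np.hypot(k[:,0]-s[0],k[:,1]-s[1])<14)]
q=k[(k[:,2]>194)&(k[:,2]<206)]; print("knob top",q.mean(0)-s,len(q))
for a,b in((112,125),(125,140),(140,160)):
    q=k[(k[:,2]>a)&(k[:,2]<b)]; print(a,q.mean(0)-s if len(q) else 0,len(q))
p=proj(f,[[s[0],s[1],109],[s[0],s[1],160]]);print(p)
u,v=p[0].astype(int)-45
cv2.imwrite("pics/w3b.png",cv2.resize(f["pixels"][v:v+130,u:u+90,::-1],None,fx=4,fy=4))
```

```text
[566.45544849 -80.87029344  72.        ] [[72. 72. 74. 74.]
 [74. 74. 55. 74.]
 [74. 57. 62. 74.]
 [75. 71. 71. 74.]
 [74. 74. 73. 74.]]
tool mm [-26.2  53.6   2.6] units [-1.048  2.145  0.105] yaw 2.735 pos [ 521.2 -119.8  192.6] t 5.58
knob top [-1.18845371 -0.40830752  7.05933475] 2330
112 [ -3.11786534  -0.09913848 -73.40506821] 92
125 [ -3.03732157   0.17684965 -59.89963752] 144
140 [ -3.16060409   0.11148199 -43.5796504 ] 208
[[327.06992301 223.41021506]
 [327.37629758 256.92645386]]
```

View pics/w3b.png

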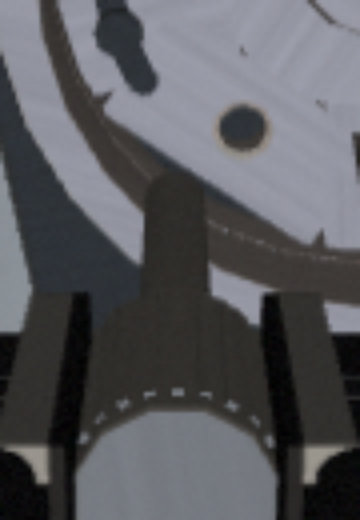

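The shank hangs straight and within about 1 mm of the TCP axis. I'll move over the guide and descend carefully.

```bash
python3 -m inch '[[0,0,0,-0.352,0.721,0,1],[0,0,0,-0.352,0.721,0,1],[0,0,0,-0.352,0.721,0,1],[0,0,0,0,0,0.4,1],[0,0,0,0,0,0.4,1],[0,0,0,0,0,0.4,1],[0,0,0,0,0,0,1],[0,0,0,0,0,0,1]]' 30
python3 -m inch '[[0,0,0,0,0,0.1,1],[0,0,0,0,0,0.1,1],[0,0,0,0,0,0.1,1],[0,0,0,0,0,0.1,1],[0,0,0,0,0,0,1]]'
```

```text
clock: 6.25
eef_pos: [565.8, -80.8, 161.7]
tcp_rot: [-3.141, -0.002, 2.735]
contact_force: [0.4, 0.1, -1.1]
opening: 0.241
grasp_force: 39.5
clock: 6.67
eef_pos: [566.7, -80.6, 152.3]
tcp_rot: [-3.141, -0.001, 2.736]
contact_force: [-0.3, 0.3, -1.9]
opening: 0.238
grasp_force: 39.4
```

```bash
python3 -m inch '[[0,0,0,0,0,0.06,1],[0,0,0,0,0,0.06,1],[0,0,0,0,0,0.06,1],[0,0,0,0,0,0,1]]'
```

```text
clock: 7.0
eef_pos: [566.9, -80.5, 147.9]
tcp_rot: [-3.141, -0.001, 2.736]
contact_force: [-1.5, -0.0, -0.9]
opening: 0.24
grasp_force: 39.5
```

```bash
python3 -m inch '[[0,0,0,0,0,0.08,1],[0,0,0,0,0,0.08,1],[0,0,0,0,0,0.08,1],[0,0,0,0,0,0.08,1],[0,0,0,0,0,0,1]]'
```

```text
clock: 7.42
eef_pos: [566.8, -80.5, 139.7]
tcp_rot: [-3.141, -0.001, 2.736]
contact_force: [-1.5, 1.4, -2.6]
opening: 0.242
grasp_force: 39.5
```

It's entering the bore with negligible force. Next I'll go down to near the web.

```bash
python3 -m inch '[[0,0,0,0,0,0.15,1],[0,0,0,0,0,0.15,1],[0,0,0,0,0,0.15,1],[0,0,0,0,0,0.15,1],[0,0,0,0,0,0.15,1],[0,0,0,0,0,0.15,1],[0,0,0,0,0,0.1,1],[0,0,0,0,0,0,1]]'
```

```text
clock: 8.08
eef_pos: [566.7, -80.5, 114.4]
tcp_rot: [-3.141, -0.001, 2.736]
contact_force: [-2.9, 1.7, -3.3]
opening: 0.239
grasp_force: 39.4
```

```bash
python3 -m inch '[[0,0,0,0,0,0.06,1],[0,0,0,0,0,0.06,1],[0,0,0,0,0,0,1]]'
```

```text
clock: 8.33
eef_pos: [566.8, -80.5, 112.1]
tcp_rot: [-3.141, -0.001, 2.736]
contact_force: [-3.8, -0.1, -1.8]
opening: 0.239
grasp_force: 39.6
```

```bash
python3 -m inch '[[0,0,0,0,0,0.04,1],[0,0,0,0,0,0.04,1],[0,0,0,0,0,0,1]]'
```

```text
clock: 8.58
eef_pos: [566.7, -80.5, 110.2]
tcp_rot: [-3.141, -0.001, 2.736]
contact_force: [-5.5, 2.4, 0.2]
opening: 0.24
grasp_force: 39.7
```

```bash
python3 -m inch '[[0,0,0,0,0,0.04,1],[0,0,0,0,0,0.03,1],[0,0,0,0,0,0,1]]'
```

```text
clock: 8.83
eef_pos: [566.8, -80.5, 108.5]
tcp_rot: [-3.141, -0.001, 2.736]
contact_force: [-4.8, 1.2, 1.1]
opening: 0.239
grasp_force: 39.8
```

That's within about 1 mm of the web. I'll release and lift.

```bash
python3 -m inch '[[0,0,0,0,0,0.02,1],[0,0,0,0,0,0,0.5],[0,0,0,0,0,0,0.4],[0,0,0,0,0,0,0.3],[0,0,0,0,0,0,0.3],[0,0,0,0,0,-0.1,0.3],[0,0,0,0,0,-0.3,0.3],[0,0,0,0,0,-0.5,0.3]]'
python3 -m inch '[[0,0,0,0,0,-0.6,0.2],[0,0,0,0,0,-0.7,0.2],[0,0,0,0,0,-0.7,0.2],[0,0,0,0,0,-0.5,0],[0,0,0,0.5,0.0,0,0],[0,0,0,0.8,0.0,0,0],[0,0,0,0.8,0.0,0,0],[0,0,0,0.8,0.0,0,0]]'
python3 -m inch '[[0,0,0,0.8,0.0,0,0],[0,0,0,0.8,0,0,0],[0,0,0,0,0,0,0],[0,0,0,0,0,0,0]]'
python3 - <<'E'
from h import *
import pickle
f=grab_frame("wrist"); save(f,"pics/w4.png"); pickle.dump(f,open("w4.pkl","wb")); g=grab_frame("side"); pickle.dump(g,open("s4.pkl","wb"))
s=r.sense(); print(s["eef_pos"],s["contact_force"],s["qpos"],s["clock"])
c=cloud(f).reshape(-1,3); k=c[np.hypot(c[:,0]-566.7,c[:,1]+80.5)<13]; print("knob top z",np.percentile(k[k[:,2]>80][:,2],[50,90]))
q=k[k[:,2]>np.percentile(k[:,2],90)-4]; print(q.mean(0))
E
```

```text
clock: 9.5
eef_pos: [566.6, -80.5, 130.4]
tcp_rot: [-3.141, -0.002, 2.736]
contact_force: [-0.6, -0.5, 0.3]
opening: 0.699
grasp_force: 0.0
clock: 10.17
eef_pos: [500.1, -51.8, 194.3]
tcp_rot: [3.141, 0.001, 2.736]
contact_force: [0.1, 0.1, -0.5]
opening: 0.999
grasp_force: 0.0
clock: 10.5
eef_pos: [463.7, -36.0, 194.3]
tcp_rot: [3.141, 0.002, 2.736]
contact_force: [0.6, 0.2, 0.7]
opening: 1.001
grasp_force: 0.0
[464.98251744 -36.38718522 194.10204167] [0.60199428 0.09866899 0.38478375] [-8.12616576e-02  1.77916359e-01  2.02246174e+00 -9.05578598e-05
  9.38797035e-01 -1.24629435e+00] 10.6
knob top z [112.02727961 115.86749838]
[562.30553764 -79.66595397 115.02263381]
```

View pics/w4.png

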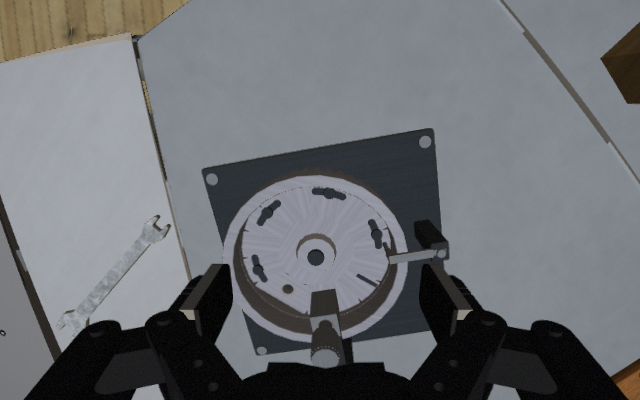

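The pin stands in the guide: knob top is about 114 mm, as expected on the web, and the mark at (368,281) is short of the pointer at (390,257). Now I'll rotate the tool for the rim pinch.

```bash
python3 -m inch '[[0,0,0.039,0,0,0,0.3],[0,0,0.039,0,0,0,0.5],[0,0,0.039,0,0,0,0.5],[0,0,0.039,0,0,0,0.5],[0,0,0.039,0,0,0,0.5],[0,0,0.039,0,0,0,0.5],[0,0,0.039,0,0,0,0.5],[0,0,0.039,0,0,0,0.5]]'
python3 -m inch '[[0,0,0.039,0,0,0,0.5],[0,0,0.039,0,0,0,0.5],[0,0,0.039,0,0,0,0.5],[0,0,0.039,0,0,0,0.5],[0,0,0.039,0,0,0,0.5],[0,0,0.039,0,0,0,0.5],[0,0,0.039,0,0,0,0.5],[0,0,0.039,0,0,0,0.5]]'
python3 -m inch '[[0,0,0.039,0,0,0,0.5],[0,0,0,0,0,0,0.5],[0,0,0,0,0,0,0.5],[0,0,0,0,0,0,0.5]]'
python3 - <<'E'
from h import *
import pickle
plan([469.1,-6.7,110]); print(np.degrees(r.sense()["tcp_rot"]))
f=pickle.load(open("w4.pkl","rb"))
# rim centre refined: bright rim top ring, outer boundary fitted
c=cloud(f); d=np.hypot(c[...,0]-516,c[...,1]+69); ang=np.arctan2(c[...,1]+69,c[...,0]-516)
m=(abs(c[...,2]-57)<4)&(d>70)&(d<90)&(np.cos(ang+.23)<0.6); q=c[m]
a=np.degrees(np.arctan2(q[:,1]+69,q[:,0]-516)); 
for lo in range(-180,180,30):
    e=np.hypot(q[:,0]-516,q[:,1]+69)[(a>lo)&(a<lo+30)]
    if len(e)>20: print(lo,len(e),np.percentile(e,[3,50,97]).round(1))
E
```

```text
clock: 11.27
eef_pos: [464.9, -36.6, 193.4]
tcp_rot: [3.141, 0.0, 1.749]
contact_force: [0.8, -0.5, -0.3]
opening: 0.5
grasp_force: 0.0
clock: 11.93
eef_pos: [464.9, -36.6, 193.4]
tcp_rot: [3.141, -0.001, 0.769]
contact_force: [-0.2, 0.3, 0.0]
opening: 0.5
grasp_force: 0.0
clock: 12.27
eef_pos: [464.3, -36.4, 193.1]
tcp_rot: [3.141, -0.0, 0.657]
contact_force: [0.2, 0.0, 0.5]
opening: 0.505
grasp_force: 0.0
tool mm [ 21.9 -20.6  83.1] units [ 0.877 -0.823  3.326] yaw 0.657 pos [464.3 -36.4 193.1] t 12.27
[ 1.79986218e+02 -1.23012538e-02  3.76317935e+01]
-180 576 [74.3 79.1 83.6]
-150 499 [73.2 78.  82.6]
-120 337 [72.7 75.2 81.9]
-90 368 [72.2 76.1 81.9]
30 277 [72.2 75.9 80.7]
60 354 [72.5 77.  81.9]
90 543 [73.1 78.  82.6]
120 609 [73.8 78.9 83.1]
150 626 [74.2 79.3 83.4]
```

```bash
python3 -m inch '[[0,0,0,0.43,-0.4,0.3,0.5],[0,0,0,0.43,-0.4,0.6,0.5],[0,0,0,0,0,0.8,0.5],[0,0,0,0,0,0.8,0.5],[0,0,0,0,0,0.8,0.5],[0,0,0,0,0,0,0.5],[0,0,0,0,0,0,0.5]]'
python3 - <<'E'
from h import *
import pickle
plan([515.3+78*np.cos(np.radians(127.6)),-69+78*np.sin(np.radians(127.6)),57])
f=grab_frame("wrist"); save(f,"pics/w5.png"); print(r.sense()["contact_force"])
E
```

```text
clock: 12.85
eef_pos: [468.2, -7.3, 110.1]
tcp_rot: [-3.14, 0.002, 0.655]
contact_force: [0.1, 0.1, 0.6]
opening: 0.496
grasp_force: 0.0
tool mm [-0.2 -0.3 53.1] units [-0.01  -0.011  2.123] yaw 0.655 pos [468.2  -7.3 110.1] t 12.85
[ 0.00962071 -0.43348812  0.825078  ]
```

View pics/w5.png

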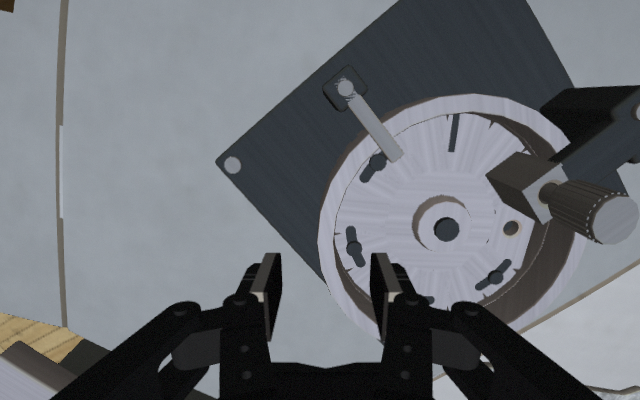

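The fingers straddle the rim; the mark is at (454,132), the pointer tip at (397,157) and the pin knob at (613,220). I'll descend and pinch.

```bash
python3 -m inch '[[0,0,0,0,0,0.5,0.5],[0,0,0,0,0,0.5,0.5],[0,0,0,0,0,0.4,0.5],[0,0,0,0,0,0.3,0.5],[0,0,0,0,0,0.2,0.5],[0,0,0,0,0,0.2,0.5],[0,0,0,0,0,0,0.5]]'
python3 -m inch '[[0,0,0,0,0,0,0.7],[0,0,0,0,0,0,0.8],[0,0,0,0,0,0,0.9],[0,0,0,0,0,0,1],[0,0,0,0,0,0,1],[0,0,0,0,0,0,1],[0,0,0,0,0,0,1],[0,0,0,0,0,0,1]]' 40
```

```text
clock: 13.48
eef_pos: [468.5, -7.3, 57.5]
tcp_rot: [-3.141, 0.001, 0.653]
contact_force: [0.5, 0.4, 0.8]
opening: 0.499
grasp_force: 0.0
clock: 14.15
eef_pos: [468.1, -6.3, 58.4]
tcp_rot: [-3.14, 0.0, 0.653]
contact_force: [-2.2, 9.0, 4.9]
opening: 0.117
grasp_force: 38.2
```

Pinched at 10 mm opening. Now I'll turn in small arcs: 3° per row at R = 78 is rz −0.0167, dx −0.163, dy +0.0043.

```bash
cat >> h.py <<'E'
A0=np.array([515.3,-69.])
def status():
    s=r.sense(); yaw=s["tcp_rot"][2]; F=s["contact_force"]; tx=np.array([np.cos(yaw),np.sin(yaw)]); ty=np.array([np.sin(yaw),-np.cos(yaw)])
    d=s["eef_pos"][:2]-A0; print("t",round(s["clock"],2),"theta",np.degrees(np.arctan2(d[1],d[0])).round(1),"yaw+90",np.degrees(yaw+np.pi/2).round(1),"R",np.hypot(*d).round(2),"Ftan(CW+)",(F[:2]@tx).round(1),"Frad(in+)",(F[:2]@ty).round(1),"Fz",F[2].round(1),"grip",s["grasp_force"].round(1))
    f=grab_frame("wrist"); c=cloud(f); k=c[np.hypot(c[...,0]-565,c[...,1]+80)<14]; k=k[(k[:,2]>85)&(k[:,2]<130)]
    print("knob top",np.percentile(k[:,2],[50,75,95]).round(1) if len(k) else None)
    g=cv2.cvtColor(f["pixels"],cv2.COLOR_RGB2GRAY); an=np.radians(np.arange(15,100,1.))
    prof=[]
    for a in an:
        p=proj(f,[[A0[0]+q*np.cos(a),A0[1]+q*np.sin(a),24] for q in range(55,71,2)]); prof.append(np.mean([g[int(v),int(u)] if 0<=u<640 and 0<=v<400 else 255 for u,v in p]))
    prof=np.array(prof); o=prof.argsort()[:8]; print("dark angles",sorted([(int(round(np.degrees(an[i]))),int(prof[i])) for i in o]),"median",int(np.median(prof)))
E
python3 -c "from h import *; status()"
python3 -m inch '[[0,0,-0.0083,-0.082,-0.02,0,1],[0,0,-0.0167,-0.163,0.0043,0,1],[0,0,-0.0167,-0.163,0.0043,0,1],[0,0,-0.0167,-0.163,0.0043,0,1],[0,0,-0.0167,-0.163,0.0043,0,1],[0,0,-0.0167,-0.163,0.0043,0,1],[0,0,0,0,0,0,1]]' 50
python3 -c "from h import *; status()"
```

```text
clock: 14.73
eef_pos: [452.1, -22.4, 58.4]
tcp_rot: [-3.141, -0.0, 0.945]
contact_force: [-2.7, 5.5, 4.6]
opening: 0.108
grasp_force: 48.7Traceback (most recent call last):
  File "<string>", line 1, in <module>
    from h import *; status()
                     ~~~~~~^^
  File "h.py", line 28, in status
    d=s["eef_pos"][:2]-A0; print("t",round(s["clock"],2),"theta",np.degrees(np.arctan2(d[1],d[0])).round(1),"yaw+90",np.degrees(yaw+np.pi/2).round(1),"R",np.hypot(*d).round(2),"Ftan(CW+)",(F[:2]@tx).round(1),"Frad(in+)",(F[:2]@ty).round(1),"Fz",F[2].round(1),"grip",s["grasp_force"].round(1))
                                                                                                                                                                                                                                                                          ^^^^^^^^^^^^^^^^^^^^^^
AttributeError: 'float' object has no attribute 'round'
Traceback (most recent call last):
  File "h.py", line 28, in status
    d=s["eef_pos"][:2]-A0; print("t",round(s["clock"],2),"theta",np.degrees(np.arctan2(d[1],d[0])).round(1),"yaw+90",np.degrees(yaw+np.pi/2).round(1),"R",np.hypot(*d).round(2),"Ftan(CW+)",(F[:2]@tx).round(1),"Frad(in+)",(F[:2]@ty).round(1),"Fz",F[2].round(1),"grip",s["grasp_force"].round(1))
                                                                                                                                                                                                                                                                          ^^^^^^^^^^^^^^^^^^^^^^
AttributeError: 'float' object has no attribute 'round'
```

```bash
sed -i 's/s\["grasp_force"\].round(1)/round(float(s["grasp_force"]),1)/' h.py
python3 -c "from h import *; status()"
```

```text
t 14.73 theta 143.6 yaw+90 144.1 R 78.51 Ftan(CW+) 2.9 Frad(in+) -5.4 Fz 4.6 grip 48.7
knob top None
dark angles [(42, 54), (43, 55), (44, 56), (45, 89), (66, 95), (67, 65), (68, 74), (91, 95)] median 140
```

```bash
cat >> h.py <<'E'
def knob():
    for n in("side","top"):
        c=cloud(grab_frame(n)); m=np.hypot(c[...,0]-567,c[...,1]+80.5)<16; k=c[m]; k=k[(k[:,2]>84)&(k[:,2]<125)]
        print(n,len(k),np.percentile(k[:,2],[50,80,97]).round(1) if len(k)>3 else None)
E
python3 -m inch '[[0,0,-0.0167,-0.163,0.0043,0,1],[0,0,-0.0167,-0.163,0.0043,0,1],[0,0,-0.0167,-0.163,0.0043,0,1],[0,0,-0.0167,-0.163,0.0043,0,1],[0,0,0,0,0,0,1]]' 50
python3 -c "from h import *; status(); knob()"
```

```text
clock: 15.2
eef_pos: [444.0, -36.5, 58.4]
tcp_rot: [-3.141, -0.001, 1.154]
contact_force: [-3.0, 6.9, 3.8]
opening: 0.114
grasp_force: 48.5
t 15.2 theta 155.5 yaw+90 156.1 R 78.38 Ftan(CW+) 5.1 Frad(in+) -5.6 Fz 3.8 grip 48.5
knob top None
dark angles [(60, 91), (61, 75), (62, 75), (63, 104), (64, 107), (93, 107), (96, 106), (97, 105)] median 153
side 142 [104.1 113.9 115.7]
top 55 [112.2 115.3 119.3]
```

```bash
python3 -m inch '[[0,0,-0.0167,-0.163,0.0043,0,1],[0,0,-0.0167,-0.163,0.0043,0,1],[0,0,-0.0167,-0.163,0.0043,0,1],[0,0,0,0,0,0,1]]'
python3 -c "
from h import *; status(); knob(); f=grab_frame('wrist'); cv2.imwrite('pics/w6.png',f['pixels'][...,::-1])"
```

```text
clock: 15.68
eef_pos: [439.9, -48.0, 58.4]
tcp_rot: [-3.14, -0.001, 1.312]
contact_force: [-2.6, 7.5, 5.1]
opening: 0.116
grasp_force: 48.4
t 15.68 theta 164.4 yaw+90 165.1 R 78.29 Ftan(CW+) 6.6 Frad(in+) -4.5 Fz 5.1 grip 48.4
knob top None
dark angles [(57, 98), (58, 99), (61, 111), (62, 74), (63, 47), (64, 48), (65, 48), (66, 91)] median 151
side 141 [104.6 113.8 115.8]
top 55 [111.8 115.7 119.2]
```

View pics/w6.png

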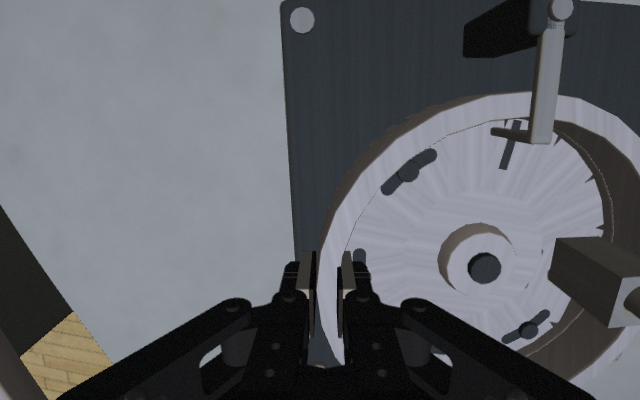

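The mark at (510,145), world angle 64°, is about 13° short of the pointer direction, and the rim is held well. I'll continue in smaller steps.

```bash
python3 -m inch '[[0,0,-0.0111,-0.109,0.0019,0,1],[0,0,-0.0111,-0.109,0.0019,0,1],[0,0,-0.0111,-0.109,0.0019,0,1],[0,0,-0.0111,-0.109,0.0019,0,1],[0,0,-0.0111,-0.109,0.0019,0,1],[0,0,0,0,0,0,1]]'
python3 -c "from h import *; status(); knob()"
```

```text
clock: 16.38
eef_pos: [437.5, -61.2, 58.4]
tcp_rot: [-3.14, -0.001, 1.485]
contact_force: [-1.7, 8.2, 6.2]
opening: 0.109
grasp_force: 48.2
t 16.38 theta 174.3 yaw+90 175.1 R 78.21 Ftan(CW+) 8.0 Frad(in+) -2.4 Fz 6.2 grip 48.2
knob top [88.1 89.3 90.5]
dark angles [(60, 120), (64, 117), (65, 114), (66, 119), (72, 60), (73, 46), (74, 50), (75, 50)] median 148
side 142 [104.1 113.6 115.5]
top 53 [112.3 116.  117.4]
```

Mark is at about 73.5°. From here, 1° steps with a knob check each time.

```bash
python3 -m inch '[[0,0,-0.0056,-0.0545,0.0005,0,1],[0,0,-0.0056,-0.0545,0.0005,0,1],[0,0,0,0,0,0,1]]'
python3 -c "from h import *; status(); knob()"
```

```text
clock: 16.78
eef_pos: [437.3, -63.7, 58.4]
tcp_rot: [-3.14, -0.001, 1.519]
contact_force: [-2.6, 8.5, 5.7]
opening: 0.108
grasp_force: 47.9
t 16.78 theta 176.1 yaw+90 177.0 R 78.18 Ftan(CW+) 8.4 Frad(in+) -3.0 Fz 5.7 grip 47.9
knob top [88.6 90.  91.5]
dark angles [(63, 120), (66, 119), (67, 119), (73, 119), (74, 60), (75, 49), (76, 51), (77, 49)] median 147
side 142 [104.6 113.6 115.4]
top 53 [111.5 115.3 119.1]
```

```bash
python3 -m inch '[[0,0,-0.0056,-0.0545,0.0005,0,1],[0,0,0,0,0,0,1]]'
python3 -c "from h import *; status(); knob()"
```

```text
clock: 17.1
eef_pos: [437.2, -65.0, 58.4]
tcp_rot: [-3.14, -0.001, 1.536]
contact_force: [-2.1, 8.2, 5.7]
opening: 0.117
grasp_force: 47.8
t 17.1 theta 177.1 yaw+90 178.0 R 78.2 Ftan(CW+) 8.1 Frad(in+) -2.4 Fz 5.7 grip 47.8
knob top [88.6 90.1 92. ]
dark angles [(63, 120), (64, 121), (67, 118), (68, 117), (75, 65), (76, 49), (77, 51), (78, 51)] median 147
side 141 [104.4 113.5 115.1]
top 52 [111.8 114.1 117.1]
```

```bash
python3 -m inch '[[0,0,-0.0056,-0.0545,0.0005,0,1],[0,0,0,0,0,0,1]]'
python3 -c "from h import *; status(); knob()"
```

```text
clock: 17.42
eef_pos: [437.1, -66.4, 58.4]
tcp_rot: [-3.14, -0.001, 1.554]
contact_force: [-2.1, 9.1, 5.5]
opening: 0.11
grasp_force: 47.8
t 17.42 theta 178.1 yaw+90 179.0 R 78.2 Ftan(CW+) 9.1 Frad(in+) -2.3 Fz 5.5 grip 47.8
knob top [87.7 89.4 91.3]
dark angles [(64, 120), (65, 121), (68, 118), (69, 119), (76, 59), (77, 49), (78, 50), (79, 51)] median 147
side 98 [ 98.4 102.7 103.8]
top 49 [ 99.9 104.3 107.6]
```

The knob dropped from 114 to 102 mm, so the pin is home. I'll let go and retreat upward.

```bash
python3 -m inch '[[0,0,0,0,0,0,0.8],[0,0,0,0,0,0,0.6],[0,0,0,0,0,0,0.5],[0,0,0,0,0,0,0.5],[0,0,0,0,0,0,0.5],[0,0,0,0,0,-0.3,0.5],[0,0,0,0,0,-0.6,0.5],[0,0,0,0,0,-0.8,0.5]]'
python3 -m inch '[[0,0,0,0,0,-0.8,0.5],[0,0,0,0,0,-0.8,0.5],[0,0,0,0,0,-0.8,0.5],[0,0,0,0,0,-0.8,0.5],[0,0,0,0,0,0,0.5],[0,0,0,0,0,0,0.5],[0,0,0,0,0,0,0.5]]'
python3 -c "from h import *; status(); knob()"
```

```text
clock: 18.23
eef_pos: [436.9, -67.2, 100.5]
tcp_rot: [-3.139, -0.0, 1.553]
contact_force: [0.3, -0.1, 0.3]
opening: 0.5
grasp_force: 0.0
clock: 18.82
eef_pos: [437.5, -67.2, 180.3]
tcp_rot: [-3.141, -0.0, 1.553]
contact_force: [-1.0, -0.0, -0.7]
opening: 0.497
grasp_force: 0.0
t 18.82 theta 178.7 yaw+90 179.0 R 77.81 Ftan(CW+) -0.0 Frad(in+) -1.0 Fz -0.7 grip 0.0
knob top [102.9 103.7 104.5]
dark angles [(67, 122), (69, 122), (71, 127), (73, 125), (74, 84), (75, 53), (76, 55), (77, 64)] median 159
side 101 [ 97.3 102.8 103.7]
top 47 [100.9 103.1 107.7]
```

The knob is seated at about 102 mm. The mark rests at about 76°, in line with the pointer direction at 77°, and is held by the pin. I'm handing in.

```bash
python3 -c "from rig import r; print(r.sign_off())"
```

```text
the job is handed in; nothing more can be done
None
```

The job is handed in at about 19 s: the pin dropped home in the timing hole (knob about 12 mm lower) and alone holds the pulley, with the mark at about 76° against about 77° for the pointer, the gripper clear, and nothing else on the table deliberately touched.

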